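# Offer the amber jewel up to the sun-catcher

## Robot

A 6-joint arm with a two-finger parallel gripper is mounted at the origin on the work surface. World frame = base frame: x ahead of the robot, y to its left, z up, the work surface at z = 0. Lengths are in m, angles in rad, forces in N, time in s.
With the tool pointing down it reaches from about 0.35 to 0.975 m from the base axis. Payload 17.4 kg.
Tool frame: the origin (TCP) lies at the very end of the fingers, on their centre line; the grasp point (between the pads) lies 19 mm behind it; z points along the fingers, y is the line along which they close (so a half turn about z gives the same grasp; the last joint's range is limited). The gripper opens to 85 mm and grips with 20 to 120 N. Pads are 22 mm wide; open, the fingers measure 114 mm over their backs; the gripper's body (76 mm by 85 mm) begins 54 mm behind the grasp point. The pads swing forward as they close: fully open they stand 13 mm farther back than shut.
Start: joints at [1.249, 0.116, 1.442, -0, 1.584, -0.038], TCP at [0.189, 0.648, 0.231] pointing down, gripper open.
Joint ranges: [-2.83, 2.83], [-0.83, 2.19], [0.07, 2.5], [-1.14, 4.28], [0.01, 3], [-2.97, 2.97]. Speed limits (rad/s): [1.89, 1.89, 2.22, 3.14, 3.14, 3.14].

## Interface

Orientations are given as a rotation vector (axis times angle).
In Python, from rig import sense, read_camera, camera_model, close_job, search_frame, silhouettes gives the robot as it stands.
- The arm moves only by the tool play_rows, never from a script. Its argument "motion" is a list of rows, each a list of 7 numbers: the shift along the tool's x, y, z as a fraction of full scale, then the turn, a rotation vector about the tool's x, y, z as a fraction of full scale, then the opening, from -1 (shut) to 1 (fully open). In form: [[dx, dy, dz, ax, ay, az, claw], ...]. A call has 1 to 20 rows; each row shifts and turns the commanded pose from where the row before left it, along the tool's axes as they then stand; what a row does not reach is not made up. Full scale, the value 1, is 40 mm for a shift and 4 degrees for a turn. A row lasts 1/12 s, in which the tool goes at most 41.7 mm and 7.16 degrees, less where a joint would pass 70% of its speed; a pose out of reach is approached as far as the arm can. A call with a number of a shift or a turn outside -1 to 1 is refused whole. A call with a gripper value outside its range is refused whole. The fingers move at their own pace and stop on an object; the grip force is fixed at half the most. Time passes only in rows, so rows that do not move let the fingers close. It gives the time, the measured TCP pose, the force, the opening and the grip force at its end, in the units of the state.
- sense(): the state, without advancing time (a new reading comes with each control period).
- read_camera(name): name is "scene" or "top" or "wrist"; returns (picture, depth): 420x560x3 uint8, blue, green, red; 420x560 float32, m along the optical axis (not along the pixel's ray), 0 where there is no reading.
- camera_model(name): a dict with "intrinsics" (3x3 intrinsics, pixels), "k1" (the pictures are not rectified: a ray, as slopes to the right and down, at radius r is drawn at 1 + k1 r^2 times it, then the intrinsics apply), "rvec" (rotation vector, rad) and "tvec" (3), from world to camera coordinates, as OpenCV has them. Camera axes: x right, y down, z forward; pixel columns grow to the right and rows downward; lengths in m; the calibration is good to about 2 mm. A picture is of the moment at which its call begins: read the wrist's pose just before it. camera_model takes no time and is no camera call; for the wrist camera it gives the pose at the moment of the call.
- close_job(): hands the job in; it is judged then, once.
Trained networks look in the newest picture that a camera, given by its name, has taken for a name from the list of things; names that differ only in an ending like _2 or _b are one class to them, and where a whole thing is asked for, a point or a joint stands for the part that bears it (a point fixed in the world has none). Each returns a list of dicts, best first, with "confidence" (0 to 1); they miss things now and then, are a little off and sometimes report something else, mostly with a low value. They report only what shows in the picture. A call takes as long as a camera call.
- search_frame(camera, query): "box" ([left, top, right, bottom] in pixels, round what is visible of it).
- silhouettes(camera, query): "pixels" (420x560 bool, what is visible of it) and "box" ([left, top, right, bottom] in pixels, round what is visible of it).
The state is a dict: "time": time; "joints": joint angles; "joint_vel": joint speeds; "joint_efforts": joint torques, N m; "ee_pos": TCP position; "tcp_rot": TCP orientation; "force": force on the tool from outside, world axes, zero at the start; "torque": the same for the moment, N m; "grip_width": opening from 0.0 (shut) to 1.0 (fully open); "finger_force": force on a finger pad.
Only numpy, scipy, OpenCV 4.12 (cv2) and the standard library are available. Lean on these libraries where they do the work, as an engineer would, in place of code of your own. Each camera call takes 0.05 s, during which the arm holds its last target. There are 200 camera calls.

## Task

I want to judge the amber glass jewel against the lit sun-catcher before it is glued in. Pluck it from its pocket in the grey tray, carry it over the tops of the standing paint tubes, and stop with it held level about a centimetre above the empty opening in the middle of the panel, centred on it and turned so that its long sides run with the opening's. The jewel and the robot must never touch the panel, and the other jewels, the tubes and the flux bottle stay as they are; do not put the jewel down: the program finishes while still holding it there, still.

Things in the scene. Friction and masses are not known exactly. Their poses are not given: they have to be found in the camera images.
- jewel_amber: Amber (orange-yellow) glass jewel, the one to pick: 42 mm along x, 22 mm along y, 15 mm high, about 30 g. Sides upright for the lower 11 mm, then facets slope in to a flat top 30 x 10 mm. Origin: centre of its underside, z up. Lies in a tray pocket, long side along the tray's x, underside 3 mm below the tray's top (8 mm of upright side stands proud). Grip it across the 22 mm.
- jewel_ruby: Dark red jewel of the same shape and size, in another pocket. Leave it there.
- jewel_green: Green jewel of the same shape and size, in another pocket. Leave it there.
- jewel_blue: Blue jewel of the same shape and size, in another pocket. Leave it there.
- tray: Flat grey tray, 140 mm along x, 176 mm along y, 10 mm thick, fixed to the table on the robot's left or right. Origin: centre of its underside. Six pockets 45 x 25 mm (long side along x), 3 mm deep, at x = -32, +32 and y = -55, 0, +55 mm; four hold jewels. Neighbours leave 33 mm free along y, 22 mm along x: pads opened over about 55 mm come down on a neighbour.
- rack: Wooden block, 240 mm along x, 60 mm along y, 30 mm high, fixed to the table between the tray and the light pad. Origin: centre of its underside. Four paint tubes stand cap down in a row of holes along its x (at -81, -27, 27, 81 mm); their tops are 122 mm above the table.
- tube_red: White paint tube with a red band, standing cap down in the rack: 24 to 36 mm wide, 116 mm long, 45 g, loose. Origin at the centre of the cap's lower end, z up.
- tube_yellow: The same, with a yellow band.
- tube_teal: The same, with a teal band.
- tube_violet: The same, with a violet band.
- flux_bottle: Loose white plastic bottle with a red cap, 42 mm in diameter, 95 mm tall, standing beyond the rack. Origin at the centre of its underside.
- panel: Stained-glass panel, 190 mm along x, 150 mm along y, 6 mm thick, dark metal frame, lying fixed on an LED light pad (grey rim, white face, 300 x 210 x 8 mm) on the other side of the rack from the tray. Origin: centre of its underside, 8 mm above the table. Coloured pieces fan out round one empty copper-edged opening in the middle, the white pad showing through.
- opening (a point): Centre of the panel's empty opening, at the height of the panel's top face (14 mm above the table). The opening is 45 mm along this frame's x and 25 mm along its y; z up.

How it is judged:
By the outcome, as a careful person would: the job done as asked, in the order asked, and still so for the second after the job is handed in, while the arm keeps its last pose, push and grip.
It also fails if it takes over 45 s, if anything falls off the work surface, if the arm or the gripper's body presses on something with over 40 N, if the wrist force passes 120 N, or if a joint passes its speed limit or range.

## Working session

There is one attempt and no reset: what is moved stays moved. The work goes in short steps, Python scripts to look and compute and a tool call to move; the robot and the scene stay as the last step left them, time stands still between calls to the robot, and variables do not carry over. Pictures are saved under pics/ and viewed, at most 10 in all, crops included, and the job is handed in when it is done.

Besides the shell and the picture viewer there is one more tool, called as name(argument=value, ...) on one line, values as JSON. play_rows: Moves the arm, as the interface text tells. Its arguments: {"type":"object","properties":{"motion":{"type":"array"}},"required":["motion"]}

```bash
mkdir -p pics
cat > h.py <<'E'
import numpy as np, cv2
from rig import *
from scipy.spatial.transform import Rotation as R
def pts(cam, mask, depth, m):
    v,u=np.nonzero(mask&(depth>0)); K=np.array(m["intrinsics"],float)
    n=cv2.undistortPoints(np.c_[u,v].astype(float)[:,None],K,np.array([m["k1"],0,0,0,0.]))[:,0]
    z=depth[v,u]; c=np.c_[n*z[:,None],z]
    Rm=cv2.Rodrigues(np.array(m["rvec"],float))[0]
    return (c-np.array(m["tvec"]).ravel())@Rm, u, v
E
python3 - <<'E'
from h import *
s=sense(); print({k:np.round(s[k],3) for k in s})
for c in ("top","scene"):
    m=camera_model(c); im,d=read_camera(c); cv2.imwrite(f"pics/{c}1.png",im); np.savez(f"{c}1.npz",im=im,d=d)
    print(c,m)
    for q in ("jewel_amber","tray","rack","tube_red","tube_violet","flux_bottle","panel","opening"):
        for r in silhouettes(c,q)[:1]:
            p,u,v=pts(c,r["pixels"],d,m)
            if len(p): print(q,round(r["confidence"],2),r["box"],np.round(np.median(p,0),4),np.round(np.percentile(p,2,0),3),np.round(np.percentile(p,98,0),3))
E
```

```text
{'time': np.float64(0.0), 'joints': array([ 1.249,  0.116,  1.442, -0.   ,  1.584, -0.038]), 'joint_vel': array([ 0.002, -0.   , -0.001,  0.001, -0.001,  0.   ]), 'joint_efforts': array([ 2.0000e-03, -7.3195e+01, -6.3253e+01,  0.0000e+00,  6.0000e-03,
       -0.0000e+00]), 'ee_pos': array([0.189, 0.648, 0.231]), 'tcp_rot': array([-4.44e-01, -3.11e+00,  2.00e-03]), 'force': array([-0.071,  0.781, -0.767]), 'torque': array([-0.059, -0.006,  0.039]), 'finger_force': np.float64(0.0), 'grip_width': np.float64(0.998)}
top {'intrinsics': array([[419.18435282,   0.        , 275.13807964],
       [  0.        , 419.18435282, 212.81143288],
       [  0.        ,   0.        ,   1.        ]]), 'k1': -0.00011260765868015105, 'rvec': array([ 2.09633002, -2.1108348 ,  0.23274811]), 'tvec': array([-0.01023789,  0.59279715,  0.78474137])}
jewel_amber 0.49 [112.4, 275.5, 125.9, 297.6] [0.4507 0.3079 0.02  ] [0.432 0.298 0.009] [0.47  0.322 0.024]
tray 0.72 [101.3, 236.8, 202.8, 320.0] [0.4677 0.2554 0.0089] [0.394 0.161 0.004] [0.545 0.339 0.013]
rack 0.9 [238.5, 209.2, 279.5, 331.0] [0.4766 0.0209 0
[... 1110 characters left out ...]
 0.153 0.002] [0.549 0.339 0.016]
rack 0.58 [217.6, 178.0, 294.6, 230.9] [ 0.5185 -0.0018  0.0304] [ 0.369 -0.023  0.004] [0.603 0.037 0.034]
tube_red 0.77 [251.6, 170.1, 266.7, 204.6] [0.513  0.0097 0.084 ] [0.503 0.    0.032] [0.521 0.028 0.124]
tube_violet 0.86 [243.5, 160.9, 252.1, 194.5] [0.4604 0.0146 0.078 ] [0.45  0.006 0.033] [0.468 0.033 0.123]
flux_bottle 0.73 [328.0, 235.7, 345.1, 276.5] [ 0.7799 -0.0429  0.0546] [ 0.757 -0.053  0.006] [ 0.794 -0.022  0.097]
panel 0.93 [118.9, 229.6, 217.3, 316.2] [ 0.5106 -0.2889  0.0146] [ 0.405 -0.363  0.011] [ 0.596 -0.206  0.018]
opening 0.79 [117.9, 236.1, 216.7, 311.7] [ 0.5115 -0.2887  0.0146] [ 0.405 -0.363  0.011] [ 0.598 -0.206  0.018]
```

View pics/top1.png

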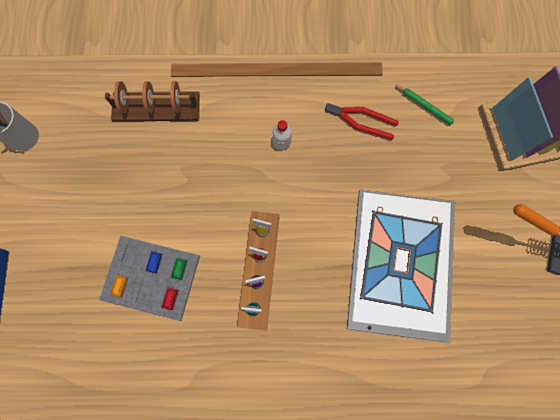

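View pics/scene1.png

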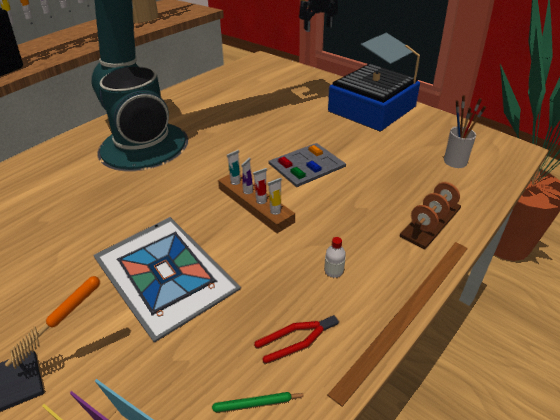

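The top view shows the amber jewel at (119,286), the tray turned about 15°, the rack at column ~258, and the opening at (401,260). The scene view agrees. Next I'll refine the yaws and plan the first move.

```bash
cat >> h.py <<'E'
def plane(uv,m,z):
    K=np.array(m["intrinsics"],float)
    n=cv2.undistortPoints(np.asarray(uv,float).reshape(-1,1,2),K,np.array([m["k1"],0,0,0,0.]))[:,0]
    Rm=cv2.Rodrigues(np.array(m["rvec"],float))[0]; C=-Rm.T@np.array(m["tvec"]).ravel()
    r=np.c_[n,np.ones(len(n))]@Rm
    return C+r*((z-C[2])/r[:,2])[:,None]
def rect(mask,m,z):
    "min-area rectangle of the mask on height z: centre, sizes (long,short), yaw of long side"
    v,u=np.nonzero(mask); P=plane(np.c_[u,v],m,z)[:,:2]
    h=cv2.convexHull((P*1000).astype(np.float32)); (c,(w,l),a)=cv2.minAreaRect(h)
    b=cv2.boxPoints((c,(w,l),a)); e1=b[1]-b[0]; e2=b[2]-b[1]
    e=e1 if np.linalg.norm(e1)>np.linalg.norm(e2) else e2
    y=np.degrees(np.arctan2(e[1],e[0])); y=(y+90)%180-90
    return np.round(c,1),np.round(sorted((w,l))[::-1],1),round(float(y),1),np.round(P.mean(0)*1000,1)
def blob(mask,near):
    n,l,s,c=cv2.connectedComponentsWithStats(mask.astype(np.uint8),connectivity=4)
    ok=[i for i in range(1,n) if s[i,4]>30]; i=min(ok,key=lambda i:np.hypot(*(c[i]-near))); return l==i
E
python3 - <<'E'
from h import *
D=np.load("top1.npz"); im=D["im"]; m=camera_model("top")
hsv=cv2.cvtColor(im,cv2.COLOR_BGR2HSV); H,S,V=cv2.split(hsv)
a=blob((S>200)&(V>150)&(H>8)&(H<30),(119,286)); print("amber",a.sum(),rect(a,m,.019))
o=blob((S<40)&(V>200),(401,260)); print("open",o.sum(),rect(o,m,.010))
t=blob((S<60)&(V>60)&(V<170),(150,280)); print("tray",t.sum(),rect(t,m,.010))
s=sense(); print(np.round(R.from_rotvec(s["tcp_rot"]).as_matrix(),3))
w=camera_model("wrist"); Rm=cv2.Rodrigues(np.array(w["rvec"]))[0]; print("wristcam",-Rm.T@w["tvec"].ravel(),Rm.round(2).tolist(),w["intrinsics"][0])
p=[]
E
```

```text
amber 188 (array([451.1, 311.1]), array([39.3, 20. ]), -14.6, array([451.1, 311.3]))
open 230 (array([ 501.6, -280.1]), array([43.4, 23.9]), -10.6, array([ 501.4, -280.2]))
tray 4640 (array([469.2, 249.7]), array([176.2, 138.9]), 75.7, array([468.9, 251.7]))
[[-0.96  0.28  0.  ]
 [ 0.28  0.96 -0.  ]
 [-0.   -0.   -1.  ]]
wristcam [0.12547308 0.666322   0.37417983] [[0.28, 0.96, 0.0], [0.93, -0.27, 0.26], [0.25, -0.07, -0.97]] [318.87225269   0.         280.07802465]
```

play_rows(motion=[[-0.31,-0.22,0,0,0,-0.4,0],[-0.62,-0.446,0,0,0,0,0],[-0.62,-0.446,0,0,0,0,0],[-0.62,-0.446,0,0,0,0,0],[-0.62,-0.446,0,0,0,0,0],[-0.62,-0.446,0,0,0,0,0],[-0.62,-0.446,0,0,0,0,0],[-0.62,-0.446,0,0,0,0,0],[-0.62,-0.446,0,0,0,0,0],[-0.62,-0.446,0,0,0,0,0],[-0.62,-0.446,0,0,0,0,0],[-0.62,-0.446,0,0,0,0,0],[-0.62,-0.446,0,0,0,0,0],[-0.62,-0.446,0,0,0,0,0],[-0.31,-0.22,0.2,0,0,0,0],[0,0,0.8,0,0,0,0],[0,0,0.8,0,0,0,0],[0,0,0.2,0,0,0,0],[0,0,0,0,0,0,0],[0,0,0,0,0,0,0]])

```text
time: 2.57
ee_pos: [0.4615, 0.3188, 0.1525]
tcp_rot: [0.4, 3.116, 0.0]
force: [0.3, 0.1, 1.1]
grip_width: 0.5
finger_force: 0.0
```

```bash
cat > w.py <<'E'
from h import *
import sys
s=sense(); m=camera_model("wrist"); im,d=read_camera("wrist"); cv2.imwrite(sys.argv[1],im); np.savez("w.npz",im=im,d=d,rv=m["rvec"],tv=m["tvec"])
M=R.from_rotvec(s["tcp_rot"]).as_matrix()
print(s["time"],s["ee_pos"].round(4),M.round(3).tolist(),"yaw x",np.degrees(np.arctan2(M[1,0],M[0,0])).round(2),s["grip_width"],s["finger_force"],s["force"].round(2))
E
cat > am.py <<'E'
H,S,V=cv2.split(cv2.cvtColor(im,cv2.COLOR_BGR2HSV))
E
python3 - <<'E'
import sys; sys.argv=["","pics/w1.png"]
exec(open("w.py").read()); exec(open("am.py").read())
for r in silhouettes("wrist","jewel_amber")[:2]:
    p,u,v=pts("wrist",r["pixels"],d,m); print(r["confidence"],r["box"],len(p),np.median(p,0).round(4),np.percentile(p,[2,98],0).round(3).tolist())
    top=p[:,2]>.0195; mk=np.zeros(d.shape,bool); mk[v[top],u[top]]=1; print("toppart",rect(mk,m,.022))
a=(S>150)&(V>100)&(H>8)&(H<28); n,l,st,c=cv2.connectedComponentsWithStats(a.astype(np.uint8)); i=1+np.argmax(st[1:,4]); print(st[i],c[i],rect(l==i,m,.018))
E
```

```text
2.5667 [0.4615 0.3188 0.1525] [[-0.968, 0.253, 0.0], [0.253, 0.968, 0.0], [-0.0, 0.0, -1.0]] yaw x 165.36 0.5004960641313485 0.0 [0.25 0.11 1.13]
0.94 [258.3, 166.9, 280.6, 215.2] 1241 [0.4489 0.3125 0.0209] [[0.43, 0.299, 0.008], [0.47, 0.325, 0.024]]
toppart (array([449.7, 312.7]), array([40.1, 21.2]), -14.6, array([450. , 312.5]))
[   0  263   36  104 1621] [ 12.5496607  326.42196175] (array([515.3,  28.5]), array([124.1,  37.4]), -28.7, array([520. ,  19.8]))
```

View pics/w1.png

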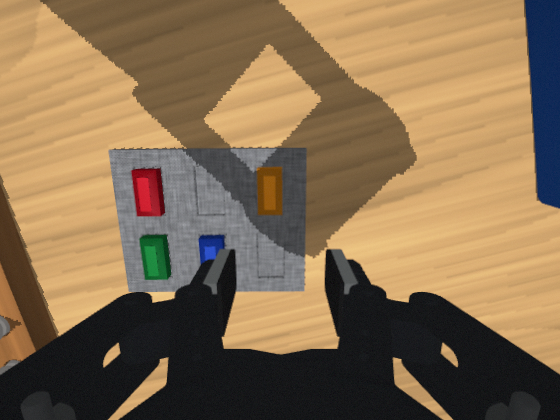

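The wrist view shows the amber jewel at (270,191) in the tray corner, with fingers centred near column 281. I'll align over it, lower to 70 mm and look again.

play_rows(motion=[[0.12,-0.11,0.2,0,0,0,0],[0.11,-0.12,0.5,0,0,0,0],[0,0,0.6,0,0,0,0],[0,0,0.5,0,0,0,0],[0,0,0.26,0,0,0,0],[0,0,0,0,0,0,0],[0,0,0,0,0,0,0]])

```text
time: 3.25
ee_pos: [0.4502, 0.312, 0.0696]
tcp_rot: [0.401, 3.116, 0.0]
force: [0.7, 0.5, 0.1]
grip_width: 0.5
finger_force: 0.0
```

Run:
```python
import sys; sys.argv=["","pics/w2.png"]
exec(open("w.py").read()); exec(open("am.py").read())
T=s["ee_pos"]
for r in silhouettes("wrist","jewel_amber")[:1]:
    p,u,v=pts("wrist",r["pixels"],d,m); q=(p-T)@M
    print(r["confidence"],r["box"],len(p))
    print("tool-frame pts pct",np.percentile(q,[2,50,98],0).round(4).tolist())
    for lo,hi in((.0205,.03),(.016,.03)):
        k=(p[:,2]>lo)&(p[:,2]<hi); mk=np.zeros(d.shape,bool); mk[v[k],u[k]]=1
        print(lo,k.sum(),rect(mk,m,.022 if lo>.02 else .018), np.percentile(q[k],[1,50,99],0).round(4).tolist())
```

```text
3.25 [0.4502 0.312  0.0696] [[-0.967, 0.253, 0.0], [0.253, 0.967, 0.0], [-0.0, 0.0, -1.0]] yaw x 165.35 0.49955939974464564 0.0 [0.67 0.48 0.14]
0.61 [261.4, 196.5, 297.4, 261.1] 2259
tool-frame pts pct [[-0.0197, -0.0104, 0.0461], [0.0031, 0.0005, 0.0486], [0.0209, 0.0107, 0.0594]]
0.0205 1290 (array([449.8, 312.1]), array([37.9, 19.9]), -14.6, array([449.6, 312.4])) [[-0.0177, -0.0082, 0.0458], [0.0011, -0.0001, 0.0475], [0.018, 0.0083, 0.0491]]
0.016 2145 (array([450.2, 312.1]), array([42.2, 21.7]), -13.9, array([449.7, 312.3])) [[-0.0206, -0.0107, 0.0459], [0.0021, -0.0001, 0.0485], [0.0208, 0.0109, 0.0521]]
```

View pics/w2.png

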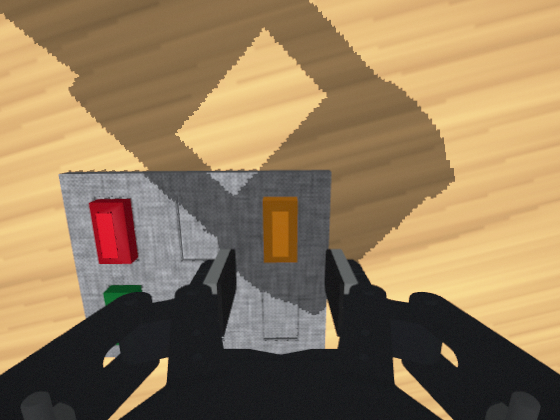

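The jewel is centred between the fingers at (281,230), with an offset under 0.5 mm. I'll lower and close.

play_rows(motion=[[0,0,0.4,0,0,0,0],[0,0,0.4,0,0,0,0],[0,0,0.3,0,0,0,0],[0,0,0.2,0,0,0,0],[0,0,0.13,0,0,0,0],[0,0,0,0,0,0,0],[0,0,0,0,0,0,-0.2],[0,0,0,0,0,0,-0.4],[0,0,0,0,0,0,-0.6],[0,0,0,0,0,0,-1],[0,0,0,0,0,0,-1],[0,0,0,0,0,0,-1],[0,0,0,0,0,0,-1]])

```text
time: 4.43
ee_pos: [0.4507, 0.3122, 0.0128]
tcp_rot: [0.401, 3.115, 0.002]
force: [-0.5, 0.1, 6.4]
grip_width: 0.232
finger_force: 59.3
```

play_rows(motion=[[0,0,-0.1,0,0,0,-1],[0,0,-0.2,0,0,0,-1],[0,0,-0.3,0,0,0,-1],[0,0,-0.4,0,0,0,-1],[0,0,0,0,0,0,-1],[0,0,0,0,0,0,-1]])

```text
time: 4.93
ee_pos: [0.4508, 0.3123, 0.0533]
tcp_rot: [0.401, 3.114, 0.003]
force: [0.1, -0.7, -0.5]
grip_width: 0.229
finger_force: 58.7
```

```bash
cat > j.py <<'E'
T=s["ee_pos"]
for r in silhouettes("wrist","jewel_amber")[:1]:
    p,u,v=pts("wrist",r["pixels"],d,m); q=(p-T)@M
    print(r["confidence"],r["box"],len(p))
    print("tool-frame pts pct",np.percentile(q,[2,50,98],0).round(4).tolist())
    print(rect(r["pixels"],m,T[2]))
E
python3 - <<'E'
import sys; sys.argv=["","pics/w3.png"]
exec(open("w.py").read())
exec(open("j.py").read())
cv2.imwrite("pics/w3c.png",cv2.resize(im[180:400,160:400],None,fx=2.5,fy=2.5))
E
```

```text
4.9333 [0.4508 0.3123 0.0533] [[-0.967, 0.253, 0.002], [0.253, 0.967, 0.001], [-0.002, 0.002, -1.0]] yaw x 165.34 0.22917529809516635 58.73348772525787 [ 0.13 -0.66 -0.46]
0.98 [257.3, 221.4, 304.3, 310.9] 3895
tool-frame pts pct [[-0.0191, -0.0098, -0.0105], [0.005, -0.0001, -0.0081], [0.0212, 0.01, 0.0027]]
(array([451.4, 312.1]), array([46.3, 23. ]), -14.3, array([450.3, 312.5]))
```

View pics/w3c.png

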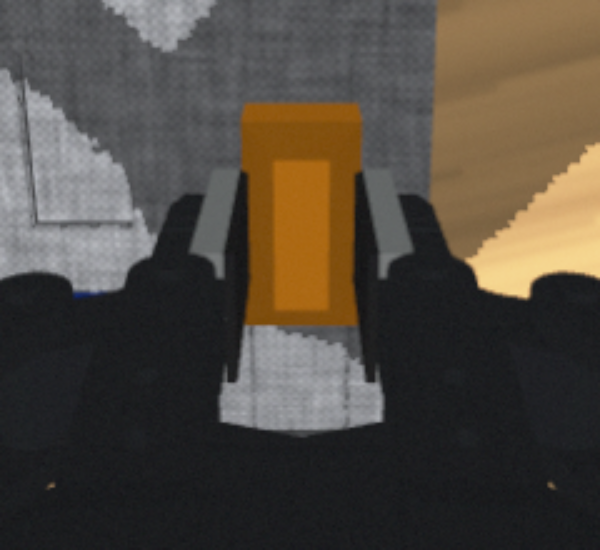

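Jewel is held square and centred: crop (300,210), pads on both upright sides. I'll lift it now.

play_rows(motion=[[0,0,-0.25,0,0,0,-1],[0,0,-0.5,0,0,0,-1],[0,0,-0.7,0,0,0,-1],[0,0,-0.8,0,0,0,-1],[0,0,-0.7,0,0,0,-1],[0,0,-0.5,0,0,0,-1],[0,0,-0.25,0,0,0,-1],[0,0,0,0,0,0,-1]])

```text
time: 5.7
ee_pos: [0.4507, 0.3122, 0.202]
tcp_rot: [0.401, 3.114, 0.003]
force: [0.8, -0.2, -0.9]
grip_width: 0.229
finger_force: 58.8
```

play_rows(motion=[[-0.06,-0.17,0,0,0,0,-1],[-0.12,-0.35,0,0,0,0,-1],[-0.2,-0.55,0,0,0,0,-1],[-0.25,-0.7,0,0,0,0,-1],[-0.25,-0.7,0,0,0,0,-1],[-0.25,-0.7,0,0,0,0,-1],[-0.25,-0.7,0,0,0,0,-1],[-0.25,-0.7,0,0,0,0,-1],[-0.25,-0.7,0,0,0,0,-1],[-0.25,-0.7,0,0,0,0,-1],[-0.25,-0.7,0,0,0,0,-1],[-0.25,-0.7,0,0,0,0,-1],[-0.25,-0.7,0,0,0,0,-1],[-0.25,-0.7,0,0,0,0,-1],[-0.25,-0.7,0,0,0,0,-1],[-0.25,-0.7,0,0,0,0,-1],[-0.25,-0.7,0,0,0,0,-1],[-0.25,-0.7,0,0,0,0,-1],[-0.25,-0.7,0,0,0,0,-1],[-0.25,-0.7,0,0,0,0,-1]])

```text
time: 7.37
ee_pos: [0.4965, -0.239, 0.1979]
tcp_rot: [-0.402, -3.114, -0.001]
force: [0.9, 1.0, 0.1]
grip_width: 0.233
finger_force: 58.8
```

play_rows(motion=[[-0.2,-0.6,0,0,0,0,-1],[-0.1,-0.3,0,0,0,0,-1],[-0.05,-0.1,0,0,0,-0.5,-1],[0,0,0,0,0,-0.5,-1],[0,0,0,0,0,0,-1],[0,0,0,0,0,0,-1]])

```text
time: 7.87
ee_pos: [0.5008, -0.279, 0.1988]
tcp_rot: [-0.294, -3.127, -0.001]
force: [-0.3, -1.6, 1.1]
grip_width: 0.227
finger_force: 58.8
```

```bash
cat > o.py <<'E'
def opening(im,m,d,near=None):
    H,S,V=cv2.split(cv2.cvtColor(im,cv2.COLOR_BGR2HSV))
    if near is None:  # project the coarse estimate
        near=cv2.projectPoints(np.array([[.5015,-.280,.010]]),m["rvec"],m["tvec"],np.array(m["intrinsics"]),np.array([m["k1"],0,0,0.]))[0].ravel()
    b=blob((S<45)&(V>170),near); print("near",near.round(),b.sum(),"opening@z.014",rect(b,m,.014),"@.008",rect(b,m,.008))
E
python3 - <<'E'
import sys; sys.argv=["","pics/w4.png"]
exec(open("w.py").read()); exec(open("j.py").read()); exec(open("o.py").read())
k=np.abs(q[:,2]+.0095)<.003; k&=(abs(q[:,0])<.013)&(abs(q[:,1])<.004)
A=np.c_[q[k][:,:2],np.ones(k.sum())]; c=np.linalg.lstsq(A,q[k][:,2],rcond=None)[0]; print("top plane",k.sum(),c.round(4))
opening(im,m,d)
E
```

```text
7.8667 [ 0.5008 -0.279   0.1988] [[-0.983, 0.186, -0.001], [0.186, 0.983, 0.001], [0.001, 0.001, -1.0]] yaw x 169.27 0.22674470897547402 58.77320051193237 [-0.28 -1.62  1.07]
0.76 [258.7, 220.3, 303.5, 311.3] 3812
tool-frame pts pct [[-0.019, -0.0096, -0.0105], [0.0053, 0.0004, -0.0083], [0.0212, 0.01, 0.0027]]
(array([ 501.7, -279. ]), array([46.7, 22.5]), -10.7, array([ 500.3, -278.7]))
top plane 892 [-0.0098 -0.0068 -0.0096]
near [279. 191.] 228 opening@z.014 (array([ 511.9, -283.7]), array([24.3, 15.2]), 79.3, array([ 513.6, -285.9])) @.008 (array([ 513.3, -284. ]), array([24.8, 15.5]), 79.3, array([ 515.1, -286.3]))
```

View pics/w4.png

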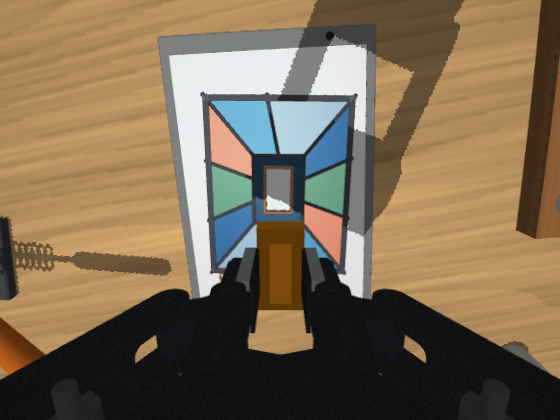

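The opening shows at (278,190), partly in the arm's shadow, with the jewel held level below it at (280,265). I'll re-segment to include the shadowed part.

Run:
```python
from h import *
D=np.load("w.npz"); im,d=D["im"],D["d"]; m=camera_model("wrist")
H,S,V=cv2.split(cv2.cvtColor(im,cv2.COLOR_BGR2HSV))
b=blob((S<60)&(V>90),(278,190)); v,u=np.nonzero(b); print(b.sum(),u.min(),u.max(),v.min(),v.max())
for z in(.008,.014): print(rect(b,m,z))
e=(d>0)&b; p,_,_=pts("w",e,d,m); print(np.median(p,0).round(4))
# panel outline (dark frame) from depth-free colour: dark hull
k=cv2.morphologyEx(((V<95)|(S>60)).astype(np.uint8),cv2.MORPH_OPEN,np.ones((3,3)))
c=np.array([[205,95],[356,95]]); print("frame far edge",plane(c,m,.014).round(4))
```

```text
1038 266 290 168 210
(array([ 500.3, -280.9]), array([45.5, 26. ]), -10.6, array([ 500.1, -281.2]))
(array([ 499.2, -280.6]), array([44.7, 25.5]), -10.6, array([ 498.9, -280.9]))
[ 0.4997 -0.2811  0.0093]
frame far edge [[ 0.394  -0.3332  0.014 ]
 [ 0.4211 -0.1884  0.014 ]]
```

play_rows(motion=[[-0.007,-0.037,0.2,0,0,0,-1],[0,0,0.5,0,0,0,-1],[0,0,0.7,0,0,0,-1],[0,0,0.7,0,0,0,-1],[0,0,0.7,0,0,0,-1],[0,0,0.5,0,0,0,-1],[0,0,0.3,0,0,0,-1],[0,0,0.12,0,0,0,-1],[0,0,0,0,0,0,-1],[0,0,0,0,0,0,-1]])

```text
time: 8.8
ee_pos: [0.5019, -0.2809, 0.0519]
tcp_rot: [0.292, 3.127, -0.001]
force: [0.5, 0.1, 0.6]
grip_width: 0.232
finger_force: 58.8
```

Run:
```python
import sys; sys.argv=["","pics/w5.png"]
exec(open("w.py").read()); exec(open("j.py").read())
m2=camera_model("top"); it,dt=read_camera("top"); ms=camera_model("scene"); isc,ds=read_camera("scene")
a=cv2.resize(im[120:340,180:380],(400,440)); b=cv2.resize(isc[200:310,100:230],(520,440)); cv2.imwrite("pics/c5.png",np.hstack([a,b])[:, :800])
for c,dd,mm in(("top",dt,m2),("scene",ds,ms)):
    for r in silhouettes(c,"jewel_amber")[:1]:
        p,u,v=pts(c,r["pixels"],dd,mm); print(c,r["confidence"],r["box"],np.percentile(p,[3,50,97],0).round(4).tolist())
```

```text
8.8 [ 0.5019 -0.2809  0.0519] [[-0.983, 0.185, 0.001], [0.185, 0.983, -0.001], [-0.001, -0.0, -1.0]] yaw x 169.34 0.23207719356726664 58.778014183044434 [0.54 0.15 0.56]
0.78 [257.1, 220.8, 305.7, 306.7] 3839
tool-frame pts pct [[-0.019, -0.0097, -0.0105], [0.0052, -0.0, -0.0082], [0.0212, 0.01, 0.0023]]
(array([ 502.6, -280.8]), array([46.3, 22.5]), -10.8, array([ 501.5, -280.6]))
scene 0.5 [158.8, 248.5, 171.0, 265.8] [[0.4908, -0.2949, 0.0498], [0.5155, -0.2837, 0.0617], [0.5235, -0.2735, 0.0655]]
```

View pics/c5.png

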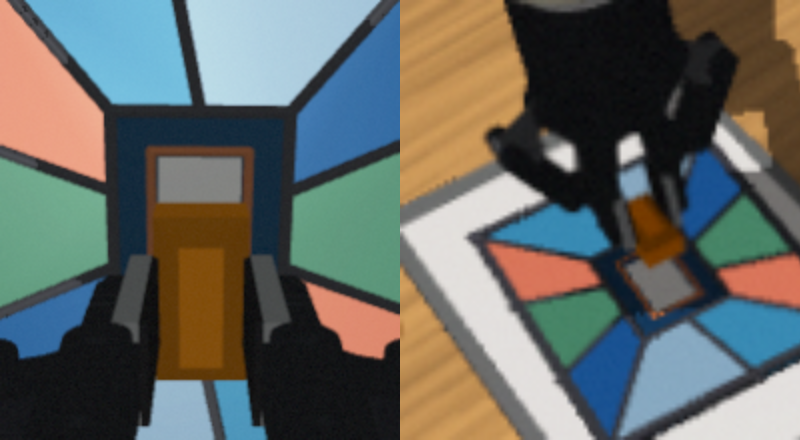

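The close view shows the opening's copper edge at crop x 157–243 with its far edge at row 155, and the jewel's body central in it. I'll measure that lateral and far edge.

Run:
```python
from h import *
D=np.load("w.npz"); im=D["im"]; m=camera_model("wrist"); s=sense(); M=R.from_rotvec(s["tcp_rot"]).as_matrix(); T=s["ee_pos"]
H,S,V=cv2.split(cv2.cvtColor(im,cv2.COLOR_BGR2HSV))
b=blob((S<50)&(V>100),(280,210)); v,u=np.nonzero(b); print(u.min(),u.max(),v.min(),v.max())
for z in(.008,.014):
    q=(plane(np.c_[u,v],m,z)-T)@M; print(z,"tool x far",q[:,0].max().round(4),"y",q[:,1].min().round(4),q[:,1].max().round(4))
w=(H>3)&(H<16)&(S>80)&(S<215)&(V>70)  # copper edge
w[:190]=0; w[225:]=0; w[:,:250]=0; w[:,310:]=0
v,u=np.nonzero(w); 
for vv in (193,195,196,200,205): print(vv,[int(x) for x in u[v==vv]])
q=(plane(np.c_[u,v],m,.014)-T)@M; k=v<215; print("copper",q[:,0].max().round(4),np.percentile(q[k,1],[1,99]).round(4))
d1,d2=u[v<200],0
```

```text
259 300 199 220
0.008 tool x far 0.0235 y -0.0129 0.0121
0.014 tool x far 0.0249 y -0.0125 0.0117
193 [254, 255, 256, 257, 258, 259, 260, 261, 262, 263, 264, 265, 266, 267, 268, 269, 270, 271, 272, 273, 274, 275, 276, 277, 278, 279, 280, 281, 282, 286, 287, 290, 293, 301, 303]
195 [253, 254, 255, 256, 257, 258, 259, 260, 261, 262, 263, 264, 265, 266, 267, 268, 269, 270, 271, 272, 273, 274, 275, 276, 277, 278, 279, 280, 281, 282, 283, 284, 285, 286, 287, 288, 289, 290, 291, 292, 293, 294, 295, 296, 297, 298, 299, 300, 301, 302, 303, 304, 305, 306]
196 [253, 254, 255, 256, 257, 258, 259, 260, 261, 262, 263, 264, 265, 266, 267, 268, 269, 270, 271, 272, 273, 274, 275, 276, 277, 278, 279, 280, 281, 282, 283, 284, 285, 286, 287, 288, 289, 290, 291, 292, 293, 294, 295, 296, 297, 298, 299, 300, 301, 302, 303, 304, 305, 306]
200 [253, 254, 255, 256, 257, 302, 303, 304, 305, 306]
205 [253, 254, 255, 256, 257, 302, 303, 304, 305, 306]
copper 0.0284 [-0.0159  0.0151]
```

play_rows(motion=[[0.02,0,0.15,0,0,0,-1],[0.022,-0.008,0.2,0,0,0,-1],[0,0,0.13,0,0,0,-1],[0,0,0.07,0,0,0,-1],[0,0,0,0,0,0,-1],[0,0,0,0,0,0,-1],[0,0,0,0,0,0,-1]])

```text
time: 9.68
ee_pos: [0.4999, -0.2807, 0.0291]
tcp_rot: [0.292, 3.128, -0.0]
force: [0.0, -0.2, 0.2]
grip_width: 0.226
finger_force: 58.8
```

Run:
```python
import sys; sys.argv=["","pics/w6.png"]
exec(open("w.py").read()); exec(open("j.py").read())
H,S,V=cv2.split(cv2.cvtColor(im,cv2.COLOR_BGR2HSV))
b=blob((S<50)&(V>90),(280,218)); v,u=np.nonzero(b); print(b.sum(),u.min(),u.max(),v.min(),v.max())
q=(plane(np.c_[u,v],m,.014)-T)@M; print("tool x far",q[:,0].max().round(4),"y",q[:,1].min().round(4),q[:,1].max().round(4))
isc,ds=read_camera("scene")
a=cv2.resize(im[120:340,180:380],(400,440)); c=cv2.resize(isc[215:305,115:215],(400,440),interpolation=cv2.INTER_CUBIC); cv2.imwrite("pics/c6.png",np.hstack([a,c]))
```

```text
9.6833 [ 0.4999 -0.2807  0.0291] [[-0.983, 0.185, 0.0], [0.185, 0.983, -0.0], [-0.0, -0.0, -1.0]] yaw x 169.34 0.22619629928688306 58.77753496170044 [ 0.02 -0.25  0.18]
0.77 [258.5, 219.3, 303.9, 309.1] 3960
tool-frame pts pct [[-0.0195, -0.0097, -0.0106], [0.0051, -0.0, -0.0082], [0.0212, 0.0102, 0.004]]
(array([ 500.6, -280.5]), array([47.3, 23. ]), -10.8, array([ 499.6, -280.5]))
428 256 303 212 221
tool x far 0.0232 y -0.0124 0.0118
```

View pics/c6.png

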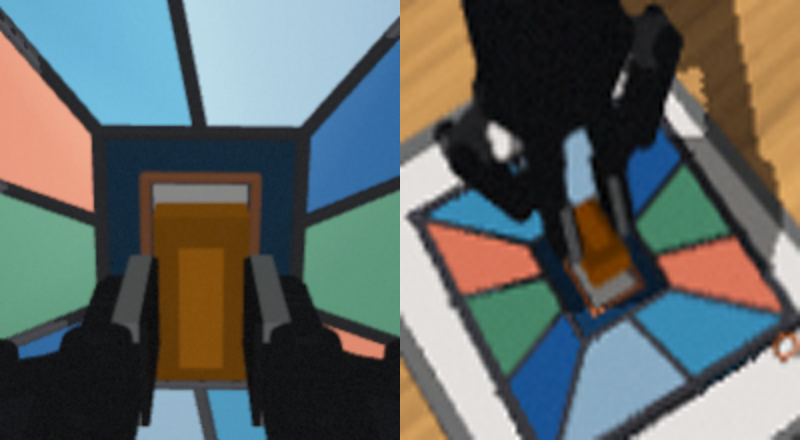

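The jewel sits level, central and parallel over the opening, within about 1 mm, with its underside about 9.5 mm above the panel. I'm handing it in.

```bash
python3 -c "from rig import *; print(close_job())"
```

```text
the job is handed in; nothing more can be done
None
```

I've handed the job in: the arm is holding the amber jewel still and level about 9.5 mm above the opening, centred within about 1 mm by the last wrist-camera measurement and parallel to its long sides; its sensed forces gave no sign of touching the panel or tubes.

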